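# Load the capacitor bank and hold its top plate over it

## Robot

A 6-joint arm with a two-finger parallel gripper is mounted at the origin on the work surface. World frame = base frame: x ahead of the robot, y to its left, z up, the work surface at z = 0. Lengths are in m, angles in rad, forces in N, time in s.
With the tool pointing down it reaches from about 0.325 to 0.9 m from the base axis. Payload 6.1 kg.
Tool frame: the origin (TCP) lies on the front face of the gripper's body, between the roots of the fingers; the fingertips stand 73 mm ahead of it and the grasp point (between the pads) lies 54 mm ahead of it (ctrl.tip_extent is the distance from the TCP to the fingertips, in m); x points along the fingers, z is the direction in which the jaws open and shut, and the axes are right-handed (so a half turn about x gives the same grasp; the last joint's range is limited). The gripper opens to 85 mm and grips with 20 to 120 N. Pads are 22 mm wide; open, the fingers measure 114 mm over their backs; the gripper's body (76 mm by 85 mm) begins 54 mm behind the grasp point. The pads swing forward as they close: fully open they stand 13 mm farther back than shut.
Start: joints at [-1.306, 0.22, 1.526, -0, 1.395, -0.126], TCP at [0.238, -0.578, 0.304] pointing down, gripper open.
Joint ranges: [-2.98, 2.98], [-0.91, 2.08], [0.09, 2.57], [-1.24, 4.39], [0.2, 2.65], [-2.68, 2.68]. Speed limits (rad/s): [2.57, 2.57, 3.01, 3.14, 3.14, 3.14].

## Interface

Orientations are given as a unit quaternion [x, y, z, w].
In Python, from plant import telemetry, vision, ctrl, models gives the robot as it stands.
- The arm moves only by the shell command python3 -m crank 'ROWS' [OPENING] [FORCE]. ROWS is a JSON object of lists of equal length, an entry for each row: "dp": the shift along the tool's x, y, z in cm, a list of three; "angular": the turn, a rotation vector about the tool's x, y, z in rad, a list of three. A call has exactly 8 rows; each row shifts and turns the commanded pose from where the row before left it, along the tool's axes as they then stand; what a row does not reach is not made up. A row lasts 1/12 s, in which the tool goes at most 41.7 mm and 7.16 degrees, less where a joint would pass 70% of its speed; a pose out of reach is approached as far as the arm can. A call with a gripper value outside its range is refused whole. OPENING is the closure, from 0 (fully open) to 1 (shut), set as the call begins (- or left out, the last holds). The fingers move at their own pace and stop on an object; FORCE is the grip in N (left out, the last holds). Time passes only in rows, so rows that do not move let the fingers close, or fill a call up. It gives the time, the measured TCP pose, the force and the opening at its end, in the units of the state.
- telemetry.observe(): the state, without advancing time (a new reading comes with each control period).
- vision.grab_frame(name): name is "scene" or "top" or "wrist"; returns a dict with "image" (384x512x3 uint8, red, green, blue), "range_z" (384x512 float32, m along the optical axis (not along the pixel's ray), 0 where there is no reading), "fx", "fy", "cx", "cy" (pixels), "rvec" (rotation vector, rad) and "tvec" (3), from world to camera coordinates, as OpenCV has them; the wrist camera has in their place "T_tool_cam" (4x4, takes a point from camera to tool coordinates, whose origin is the TCP and whose axes are the tool frame's). Camera axes: x right, y down, z forward; pixel columns grow to the right and rows downward; lengths in m; the calibration is good to about 2 mm. The wrist camera is an equidistant fisheye: a pixel r from the principal point sees the ray r / f radians off the axis. A picture is of the moment at which its call begins: read the wrist's pose just before it.
- ctrl.finish_job(): hands the job in, once; it reports no verdict.
Trained networks look in the newest picture that a camera, given by its name, has taken for a name from the list of things; names that differ only in an ending like _2 or _b are one class to them, and where a whole thing is asked for, a point or a joint stands for the part that bears it (a point fixed in the world has none). Each returns a list of dicts, best first, with "conf" (0 to 1); they miss things now and then, are a little off and sometimes report something else, mostly with a low value. They report only what shows in the picture. A call takes as long as a camera call.
- models.regions_of(query, camera): "region" (384x512 bool, what is visible of it) and "at" ([column, row] in pixels, amid what is visible of it).
The state is a dict: "time_s": time; "q": joint angles; "dq": joint speeds; "joint_torque": joint torques, N m; "eef_pos": TCP position; "eef_rot": TCP orientation; "force": force on the tool from outside, world axes, zero at the start; "moment": the same for the moment, N m; "grip_width": opening from 0.0 (shut) to 1.0 (fully open).
Only numpy, scipy, OpenCV 4.12 (cv2) and the standard library are available. Lean on these libraries where they do the work, as an engineer would, in place of code of your own. Each camera call takes 0.05 s, during which the arm holds its last target. There are 200 camera calls.

## Task

Stand the two loose capacitors upright in the two empty cells of the grey carrier, one per cell. Then pick up the aluminium top plate by its handle, carry it over the upright circuit board and finish still holding it level about a centimetre above the capacitors' terminals, centred over the carrier and lined up with its long side, so that I can check the fit: the plate must not touch the capacitors or the carrier, and you must not let go of it. Do not touch the upright circuit board, do not tip any capacitor over, and leave the solder spool, screwdriver and multimeter where they are.

Things in the scene. Friction and masses are not known exactly. Their poses are not given: they have to be found in the camera images.
- carrier: Fixed grey open carrier, 60 (its x) by 170 mm (its y), 40 mm high; walls and dividers 5 mm. Origin: centre of its underside on the bench, z up. Three cells in a row at y = -55, 0, +55 mm, each 50 by 50 mm inside, floor 5 mm above the bench. The y = -55 cell holds cap_c, the others are empty at the start. The terminals of a capacitor standing in a cell top out 85 mm above the bench.
- cap_a: Loose capacitor standing on the bench: black upright cylinder 40 mm in diameter, 76 mm high, with an aluminium top and two steel stub terminals that make it 80 mm high in all; about 0.14 kg. Origin: centre of its underside, z up.
- cap_b: A second loose capacitor, the same as cap_a, also standing on the bench.
- cap_c: A third capacitor, the same as cap_a, already standing in the carrier's cell at y = -55 mm; it stays there.
- plate: Loose aluminium plate lying flat, 70 (its x) by 180 (its y) by 5 mm, three 24 mm holes along y; 0.25 kg. Same either way round. Origin: centre of its underside, z up. Over its middle a black bridge handle: bar 12 mm wide (x), 70 mm long (y), 12 mm high, its centre 41 mm above the underside, on posts at y = -27.5 and +27.5 mm with 45 mm free between. Pinch the bar across its width.
- board: Green circuit board clamped upright in a fixed stand between the plate and the carrier: 260 mm long (its x), its top 130 mm above the bench; board with components about 20 mm thick, end posts 22 mm, base 60 mm wide (its y) and 12 mm high. Origin: centre of the stand's underside, z up. Not to be touched.
- spool: Bystander: solder spool standing on end, white flanges 52 mm in diameter, 45 mm high. Origin: centre of its underside.
- screwdriver: Bystander: screwdriver lying on the bench between robot and carrier. It lies along its x.
- meter: Bystander: grey hand multimeter lying face up beyond the carrier, 75 mm (x) by 150 mm (y) by 41 mm high. Origin: centre of its underside.

How it is judged:
On the way, in this order (a step that is already met when the one before it is completed fails the run):
1. all three capacitors stand released in the carrier, one per cell (x of cap_a in the frame of carrier between -0.009 and 0.009 m and y of cap_a in the frame of carrier between -0.066 and 0.066 m and z of each of cap_a, cap_b, cap_c in the frame of carrier below 0.009 m and angle between each of cap_a, cap_b, cap_c's own z axis and vertical below 0.1 rad and contact force between each of cap_a, cap_b, cap_c and the fingers below 0.1 N and linear speed of each of cap_a, cap_b, cap_c below 0.03 m/s and x of cap_b in the frame of carrier between -0.009 and 0.009 m and y of cap_b in the frame of carrier between -0.066 and 0.066 m and x of cap_c in the frame of carrier between -0.009 and 0.009 m and y of cap_c in the frame of carrier between -0.066 and 0.066 m), for 0.2 s.
2. the top plate is lifted off the bench (height (world z) of plate above 0.05 m and contact force between plate and the fingers above 1 N), for 0.1 s.
At the end, for the whole second after the job is handed in: Capacitors upright (0.1 rad), released, one per carrier cell. Plate held by the fingers, still, level (0.1 rad), centre within 10 mm of the carrier's, long sides within 0.12 rad, underside 87 to 107 mm above the bench (2 to 22 mm over the terminals), touching no capacitor or carrier (all of step 1 and horizontal distance between plate and carrier below 0.01 m and angle between the y axis of plate and the y axis of carrier, either way round below 0.12 rad and angle between plate's own z axis and vertical below 0.1 rad and z of plate in the frame of carrier between 0.087 and 0.107 m and linear speed of plate below 0.02 m/s and contact force between plate and the fingers above 1 N and contact force between plate and carrier below 0.05 N and contact force between plate and cap_a below 0.05 N and contact force between plate and cap_b below 0.05 N and contact force between plate and cap_c below 0.05 N); the arm keeps its last pose, push and grip.
It fails at once if the plate touches a capacitor or the carrier (contact force between plate and cap_a above 0.5 N or contact force between plate and cap_b above 0.5 N or contact force between plate and cap_c above 0.5 N or contact force between plate and carrier above 0.5 N).
It fails at once if the upright circuit board or its stand is touched (contact force between board and anything else above 0.5 N).
It fails at once if a capacitor is tipped over (angle between any of cap_a, cap_b, cap_c's own z axis and vertical above 0.7 rad).
It fails at once if spool, screwdriver or multimeter is moved more than 20 mm (distance of any of spool, screwdriver, meter from where it was at the start of the episode above 0.02 m).
It also fails if it takes over 72 s, if anything falls off the work surface, if the arm or the gripper's body presses on something with over 40 N, if the wrist force passes 120 N, or if a joint passes its speed limit or range.

## Working session

There is one attempt and no reset: what is moved stays moved. The work goes in short steps, Python scripts to look and compute and a shell command to move; the robot and the scene stay as the last step left them, time stands still between calls to the robot, and variables do not carry over. Pictures are saved under pics/ and viewed, about 8 in all and at most 12, crops included, and the job is handed in when it is done.

```bash
mkdir -p pics; ls; cat > h.py <<'E'
import numpy as np, cv2
from scipy.spatial.transform import Rotation as R
from plant import telemetry, vision, ctrl, models
def cloud(f):
    z=f["range_z"]; v,u=np.mgrid[:384,:512]
    P=np.stack([(u-f["cx"])/f["fx"]*z,(v-f["cy"])/f["fy"]*z,z],-1)
    Rm=cv2.Rodrigues(np.array(f["rvec"],float))[0]
    W=(P-np.array(f["tvec"]).reshape(3))@Rm
    W[z<=0]=np.nan
    return W
def save(f,n): cv2.imwrite("pics/"+n,f["image"][...,::-1])
E
python3 - <<'E'
from h import *
s=telemetry.observe(); print({k:np.round(v,3) for k,v in s.items()})
ims=[]
for c in ["top","scene"]:
    f=vision.grab_frame(c); W=cloud(f); np.savez(c+".npz",W=W,im=f["image"]); ims.append(f["image"])
    print(c, "cam at", np.round(-cv2.Rodrigues(np.array(f["rvec"],float))[0].T@np.array(f["tvec"]).reshape(3),3))
    for n in ["carrier","cap_a","plate","board","spool","screwdriver","meter"]:
        for d in models.regions_of(n,c)[:4]:
            p=W[d["region"]]; p=p[~np.isnan(p[:,0])]
            if len(p)<5: print(n,d["conf"],d["at"],"few"); continue
            zt=np.percentile(p[:,2],95); t=p[p[:,2]>zt-.012]
            r=cv2.minAreaRect((t[:,:2]*1000).astype(np.float32))
            print(n,round(d["conf"],2),np.round(d["at"]),"n",len(p),"ztop",round(zt,3),"top rect",[np.round(x,1) for x in r],"med",np.round(np.median(t,0),3))
cv2.imwrite("pics/a.png",np.vstack(ims)[...,::-1])
E
```

```text
pics
{'time_s': np.float64(0.0), 'q': array([-1.306,  0.221,  1.528,  0.   ,  1.395, -0.126]), 'dq': array([-0.001,  0.   , -0.002, -0.001,  0.001, -0.001]), 'joint_torque': array([-0.0000e+00, -4.9689e+01, -3.8940e+01, -0.0000e+00,  1.1000e-02,
       -0.0000e+00]), 'eef_pos': array([ 0.238, -0.577,  0.303]), 'eef_rot': array([ 0.394,  0.588, -0.393,  0.587]), 'force': array([-0.457, -0.509, -0.043]), 'moment': array([ 0.004,  0.028, -0.009]), 'grip_width': np.float64(1.003)}
top cam at [0.39  0.026 0.914]
carrier 0.58 [358. 180.] n 1843 ztop 0.041 top rect [array([ 531.8, -221.7]), array([ 60.4, 169.8]), np.float64(13.9)] med [ 0.525 -0.205  0.039]
cap_a 0.9 [207. 218.] n 368 ztop 0.079 top rect [array([444. , 128.3]), array([36.7, 38.9]), np.float64(0.1)] med [0.444 0.127 0.076]
cap_a 0.75 [393. 174.] n 557 ztop 0.085 top rect [array([ 543.1, -276.3]), array([39.3, 37.5]), np.float64(88.6)] med [ 0.543 -0.275  0.082]
cap_a 0.57 [200. 120.] n 444 ztop 0.079 top rect [array([654.9, 135.5]), array([38.3, 37.6]), np.float64(68.4)] med [0.654 0.135 0.076]
plate 0.7 [128. 186.] n 2433 z
[... 1119 characters left out ...]
  0.082]
cap_a 0.58 [261. 260.] n 1000 ztop 0.079 top rect [array([659.8, 136.4]), array([38.7, 37.9]), np.float64(32.2)] med [0.663 0.138 0.077]
plate 0.88 [374. 264.] n 3114 ztop 0.047 top rect [array([526.4, 292.4]), array([12.2, 72. ]), np.float64(87.8)] med [0.533 0.293 0.047]
board 0.89 [219. 210.] n 6458 ztop 0.126 top rect [array([577.6,   3.4]), array([ 20.5, 255.9]), np.float64(84.8)] med [0.603 0.001 0.123]
spool 0.9 [287. 226.] n 773 ztop 0.047 top rect [array([540.1, 122.1]), array([52.5, 48.3]), np.float64(27.9)] med [0.542 0.124 0.046]
meter 0.58 [122. 200.] n 2330 ztop 0.041 top rect [array([ 673.5, -211.4]), array([150.1,  75.8]), np.float64(88.9)] med [ 0.679 -0.204  0.036]
```

View pics/a.png

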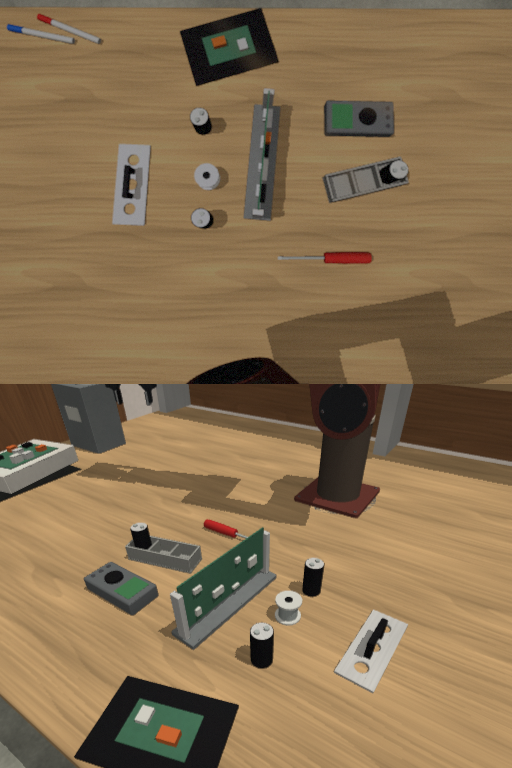

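```bash
python3 - <<'E'
from h import *
s=telemetry.observe(); M=R.from_quat(s["eef_rot"]).as_matrix(); print(M.round(3))
d=np.load("top.npz");W=d["W"]
f=vision.grab_frame("top"); 
for n in ["plate","cap_a","board","carrier"]:
  for d in models.regions_of(n,"top")[:3]:
    p=W[d["region"]]; p=p[~np.isnan(p[:,0])]
    t=p if n!="plate" else p[p[:,2]<.015]
    if n=="cap_a": t=p[p[:,2]>.065]
    r=cv2.minAreaRect((t[:,:2]*1000).astype(np.float32)); print(n,len(t),r, t[:,2].min(),t[:,2].max())
    if n=="cap_a": print(cv2.minEnclosingCircle((t[:,:2]*1000).astype(np.float32)))
E
```

```text
[[-0.     0.925  0.381]
 [-0.     0.381 -0.925]
 [-1.    -0.     0.   ]]
plate 2175 ((523.1649169921875, 292.5888671875), (74.8636474609375, 184.1466522216797), 88.385498046875) -0.003840401573099851 0.014604943306120062
plate 37 ((659.8994140625, 148.5402069091797), (64.9428939819336, 28.52140998840332), 50.14177703857422) -0.002399234398524471 0.014774280470825869
cap_a 297 ((655.3908081054688, 135.14572143554688), (38.489681243896484, 39.07746505737305), 68.37787628173828) 0.06564582245479968 0.08348076489499795
((655.5372924804688, 135.426513671875), 20.005157470703125)
cap_a 334 ((543.1065063476562, -276.3106994628906), (39.34319305419922, 37.49749755859375), 88.6324691772461) 0.06549557111327797 0.0877752078043083
((543.9633178710938, -276.14703369140625), 20.026927947998047)
cap_a 299 ((444.04632568359375, 128.33677673339844), (36.67624282836914, 38.88965606689453), 0.1169995367527008) 0.06523824567116926 0.0840107543753194
((444.2513427734375, 128.06533813476562), 19.797197341918945)
board 3211 ((577.7681274414062, 1.2573509216308594), (62.3685417175293, 265.64959716796875), 85.20610809326172) -0.003197510560953074 0.13354642892009694
board 503 ((548.2647705078125, -289.8607482910156), (39.69406509399414, 68.9517822265625), 19.60152816772461) 0.001310285745386541 0.0877752078043083
carrier 1952 ((534.6445922851562, -229.6802978515625), (66.19879150390625, 187.60569763183594), 12.699076652526855) -0.00507366843978225 0.08233975010453994
```

The top view (upper half) has the plate at (132,184), loose caps at (201,121) and (202,218), and the spool at (207,177). The board is at (263,160), the carrier at (365,180) with cap_c at its right end, and the meter and screwdriver are clear of them. This matches the networks' output. The carrier yaw is about 14°, so I'll align the jaws with the carrier's x first and then translate.

```bash

python3 -m crank '{"dp":[[0,0,0],[0,0,0],[0,0,0],[0,0,0],[0,0,0],[0,0,0],[0,0,0],[0,0,0]],"angular":[[-0.1,0,0],[-0.1,0,0],[-0.1,0,0],[-0.1,0,0],[-0.1,0,0],[-0.1,0,0],[-0.1,0,0],[-0.1,0,0]]}' 0.2 40
python3 -m crank '{"dp":[[0,0,0],[0,0,0],[0,0,0],[0,0,0],[0,0,0],[0,0,0],[0,0,0],[0,0,0]],"angular":[[-0.1,0,0],[-0.1,0,0],[-0.1,0,0],[-0.1,0,0],[-0.1,0,0],[-0.1,0,0],[-0.024,0,0],[0,0,0]]}'
python3 -m crank '{"dp":[[0,2.6,1.55],[0,2.6,1.55],[0,2.6,1.55],[0,2.6,1.55],[0,2.6,1.55],[0,2.6,1.55],[0,2.6,1.55],[0,2.6,1.55]],"angular":[[0,0,0],[0,0,0],[0,0,0],[0,0,0],[0,0,0],[0,0,0],[0,0,0],[0,0,0]]}'
python3 -c "
from h import *
s=telemetry.observe();M=R.from_quat(s['eef_rot']).as_matrix();print(M.round(3),s['eef_pos'],ctrl.tip_extent)"
```

```text
time_s: 1.72
eef_pos: [0.2381, -0.5779, 0.3039]
eef_rot: [0.132, 0.695, -0.132, 0.695]
force: [0.1, -0.6, 0.7]
grip_width: 0.8
time_s: 2.38
eef_pos: [0.2381, -0.5779, 0.3039]
eef_rot: [-0.086, 0.702, 0.086, 0.702]
force: [-0.5, -0.6, -0.1]
grip_width: 0.799
time_s: 3.05
eef_pos: [0.3083, -0.3447, 0.304]
eef_rot: [-0.085, 0.702, 0.085, 0.702]
force: [0.5, -0.3, 0.3]
grip_width: 0.798
[[ 0.    -0.238  0.971]
 [-0.     0.971  0.238]
 [-1.    -0.     0.   ]] [ 0.30832708 -0.34469556  0.30401166] 0.0726
```

```bash
cat >> h.py <<'E'
def delta(x,y,z):
    s=telemetry.observe();M=R.from_quat(s["eef_rot"]).as_matrix()
    print("delta cm",(M.T@(np.array([x,y,z])-s["eef_pos"])*100).round(2),"pos",s["eef_pos"].round(4),"yaw",np.degrees(np.arctan2(M[1,2],M[0,2])).round(2),"tilt",M[2,0].round(4),"F",np.round(s["force"],1),"w",round(float(s["grip_width"]),3),"t",s["time_s"])
def caps(cam):
    f=vision.grab_frame(cam);W=cloud(f)
    for d in models.regions_of("cap_a",cam)[:4]:
        p=W[d["region"]];p=p[~np.isnan(p[:,0])]
        if len(p)<20: continue
        t=p[p[:,2]>np.percentile(p[:,2],95)-.012]
        (c,r)=cv2.minEnclosingCircle((t[:,:2]*1000).astype(np.float32))
        print(cam,round(d["conf"],2),"c",np.round(c,1),"r",round(r,1),"ztop",np.percentile(p[:,2],95).round(3))
    return f,W
E
python3 -m crank '{"dp":[[0,2.67,1.54],[0,2.67,1.54],[0,2.67,1.54],[0,2.67,1.54],[0,2.67,1.54],[0,2.67,1.54],[0,2.67,1.54],[0,2.67,1.54]],"angular":[[0,0,0],[0,0,0],[0,0,0],[0,0,0],[0,0,0],[0,0,0],[0,0,0],[0,0,0]]}' >/dev/null
python3 -m crank '{"dp":[[0,2.67,1.54],[0,2.67,1.54],[0,2.67,1.54],[0,2.67,1.54],[0,2.67,1.54],[0,2.67,1.54],[0,2.67,1.54],[0,2.67,1.54]],"angular":[[0,0,0],[0,0,0],[0,0,0],[0,0,0],[0,0,0],[0,0,0],[0,0,0],[0,0,0]]}' 
python3 - <<'E'
from h import *
delta(.446,.129,.114)
caps("top");caps("scene")
s=telemetry.observe()
f=vision.grab_frame("wrist");save(f,"w1.png")
print(f["fx"],f["cx"],f["cy"],np.round(f["T_tool_cam"],3))
M=R.from_quat(s["eef_rot"]).as_matrix()
v,u=np.mgrid[:384,:512]
du,dv=(u-f["cx"])/f["fx"],(v-f["cy"])/f["fy"];th=np.hypot(du,dv)+1e-9
z=f["range_z"];P=np.stack([np.tan(th)*du/th*z,np.tan(th)*dv/th*z,z],-1)
T=np.array(f["T_tool_cam"]);W=(P@T[:3,:3].T+T[:3,3])@M.T+s["eef_pos"]
for d in models.regions_of("cap_a","wrist")[:4]:
    p=W[d["region"]&(z>0)]; 
    if len(p)<10: continue
    t=p[p[:,2]>np.percentile(p[:,2],95)-.012]
    print(d["conf"],d["at"],len(t),cv2.minEnclosingCircle((t[:,:2]*1000).astype(np.float32)),np.percentile(p[:,2],95))
E
```

```text
time_s: 4.38
eef_pos: [0.4442, 0.1297, 0.3042]
eef_rot: [-0.085, 0.702, 0.085, 0.702]
force: [-0.1, 0.1, 0.2]
grip_width: 0.801
delta cm [19.02 -0.1   0.14] pos [0.4442 0.1297 0.3042] yaw 13.82 tilt -1.0 F [-0.1  0.1  0.2] w 0.801 t 4.3833
top 0.65 c [ 543.6 -276.4] r 20.3 ztop 0.085
top 0.63 c [655.5 134.9] r 19.8 ztop 0.08
scene 0.76 c [448.8 129.6] r 19.6 ztop 0.078
scene 0.65 c [658.2 135.9] r 20.8 ztop 0.079
scene 0.57 c [ 548.  -274.7] r 21.0 ztop 0.084
297.3186396354542 257.9365667466056 191.31124173100403 [[ 0.001 -0.297  0.955 -0.07 ]
 [-0.001 -0.955 -0.297  0.075]
 [ 1.    -0.    -0.001  0.   ]
 [ 0.     0.     0.     1.   ]]
0.93 [417.6, 203.5] 725 ((657.503662109375, 135.41966247558594), 20.42677879333496) 0.07763147326236103
```

View pics/w1.png

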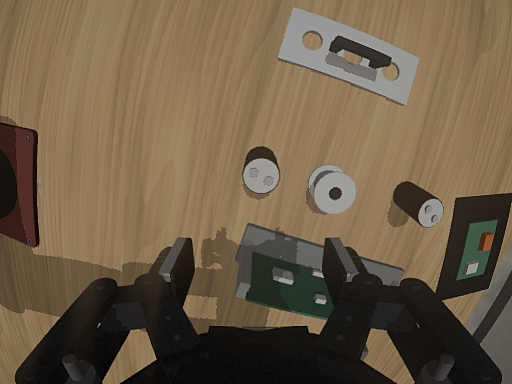

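Wrist view: cap 1 is at (262,175) between the open jaws, so it lies about 3 mm off in tool z. The spool at (335,190) is clear of the fingers. Now I descend and grip.

```bash

python3 -m crank '{"dp":[[2.5,0,0.25],[2.5,0,0],[2.5,0,0],[2.5,0,0],[2.5,0,0],[2.3,0,0],[2,0,0],[2,0,0]],"angular":[[0,0,0],[0,0,0],[0,0,0],[0,0,0],[0,0,0],[0,0,0],[0,0,0],[0,0,0]]}' 
python3 -m crank '{"dp":[[0,0,0],[0,0,0],[0,0,0],[0,0,0],[0,0,0],[0,0,0],[0,0,0],[0,0,0]],"angular":[[0,0,0],[0,0,0],[0,0,0],[0,0,0],[0,0,0],[0,0,0],[0,0,0],[0,0,0]]}' 1 40
python3 -m crank '{"dp":[[0,0,0],[-1,0,0],[-2.5,0,0],[-3,0,0],[-3,0,0],[-3,0,0],[-3,0,0],[-3,0,0]],"angular":[[0,0,0],[0,0,0],[0,0,0],[0,0,0],[0,0,0],[0,0,0],[0,0,0],[0,0,0]]}' 
python3 -c "
from h import *
delta(.5335,-.221,.300)
f,W=caps('scene')
save(f,'s2.png')"
```

```text
time_s: 5.35
eef_pos: [0.4463, 0.1272, 0.115]
eef_rot: [-0.085, 0.702, 0.085, 0.702]
force: [0.3, 0.3, 0.2]
grip_width: 0.802
time_s: 6.02
eef_pos: [0.4468, 0.1287, 0.1165]
eef_rot: [-0.086, 0.701, 0.086, 0.702]
force: [-0.6, -1.1, 1.5]
grip_width: 0.453
time_s: 6.68
eef_pos: [0.446, 0.1286, 0.3029]
eef_rot: [-0.086, 0.702, 0.086, 0.702]
force: [1.5, -0.2, -1.5]
grip_width: 0.457
delta cm [  0.29 -36.04   0.04] pos [0.446  0.1286 0.3029] yaw 13.99 tilt -1.0 F [ 1.5 -0.2 -1.5] w 0.457 t 6.6833
scene 0.77 c [658.8 136.5] r 20.6 ztop 0.079
scene 0.73 c [447.9 141.5] r 13.7 ztop 0.261
scene 0.61 c [ 548.1 -273. ] r 19.1 ztop 0.084
```

View pics/s2.png

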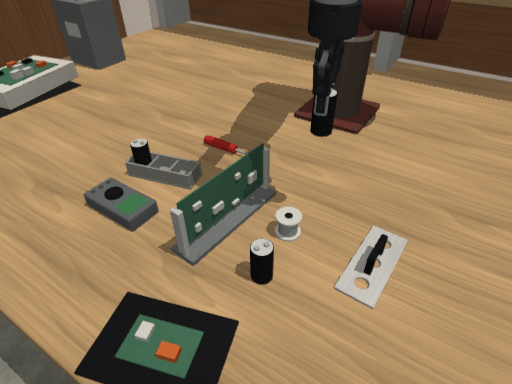

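The cap is held vertically, with the grip at 39 mm. Next I carry it over the board to the middle cell and re-measure the carrier with the wrist camera.

```bash

python3 -m crank '{"dp":[[0,-1,0],[0,-2,0],[0,-2.5,0],[0,-2.5,0],[0,-2.5,0],[0,-2.5,0],[0,-2.5,0],[0,-2.5,0]],"angular":[[0,0,0],[0,0,0],[0,0,0],[0,0,0],[0,0,0],[0,0,0],[0,0,0],[0,0,0]]}' >/dev/null
python3 -m crank '{"dp":[[0,-2.5,0],[0,-2.5,0],[0,-2.5,0],[0,-2.5,0],[0,-2.5,0],[0,-2.5,0],[0,-2,0],[0,-1,0]],"angular":[[0,0,0],[0,0,0],[0,0,0],[0,0,0],[0,0,0],[0,0,0],[0,0,0],[0,0,0]]}'
cat >> h.py <<'E'
def wrist():
    s=telemetry.observe(); f=vision.grab_frame("wrist")
    M=R.from_quat(s["eef_rot"]).as_matrix(); v,u=np.mgrid[:384,:512]
    du,dv=(u-f["cx"])/f["fx"],(v-f["cy"])/f["fy"];th=np.hypot(du,dv)+1e-9
    z=f["range_z"];P=np.stack([np.tan(th)*du/th*z,np.tan(th)*dv/th*z,z],-1)
    T=np.array(f["T_tool_cam"]);W=(P@T[:3,:3].T+T[:3,3])@M.T+s["eef_pos"]; W[z<=0]=np.nan
    return f,W
E
python3 - <<'E'
from h import *
delta(.5335,-.221,.300)
f,W=wrist();save(f,"w3.png")
for n in ["carrier","cap_a"]:
  for d in models.regions_of(n,"wrist")[:4]:
    p=W[d["region"]];p=p[~np.isnan(p[:,0])]
    if len(p)<20: continue
    t=p[(p[:,2]>.03)&(p[:,2]<.046)] if n=="carrier" else p[p[:,2]>np.percentile(p[:,2],95)-.012]
    if len(t)<10: continue
    q=(t[:,:2]*1000).astype(np.float32)
    print(n,d["conf"],d["at"],len(t),cv2.minAreaRect(q),cv2.minEnclosingCircle(q),np.percentile(p[:,2],[5,50,95]))
E
```

```text
time_s: 8.12
eef_pos: [0.5324, -0.2232, 0.2984]
eef_rot: [-0.085, 0.703, 0.086, 0.701]
force: [-0.8, -0.1, -1.5]
grip_width: 0.459
delta cm [-0.16  0.19  0.16] pos [ 0.5324 -0.2232  0.2984] yaw 13.87 tilt -1.0 F [-0.8 -0.1 -1.5] w 0.459 t 8.1167
carrier 0.91 [264.1, 141.5] 1493 ((528.6156005859375, -201.13922119140625), (60.6814079284668, 125.57728576660156), 13.624059677124023) ((528.7392578125, -201.53565979003906), 68.92656707763672) [0.00356633 0.00542451 0.03990455]
cap_a 0.84 [257.6, 253.7] 5589 ((532.0021362304688, -221.9580841064453), (39.202178955078125, 39.390220642089844), 11.832316398620605) ((532.5907592773438, -222.39990234375), 20.788223266601562) [0.19910374 0.25752534 0.26139204]
```

View pics/w3.png

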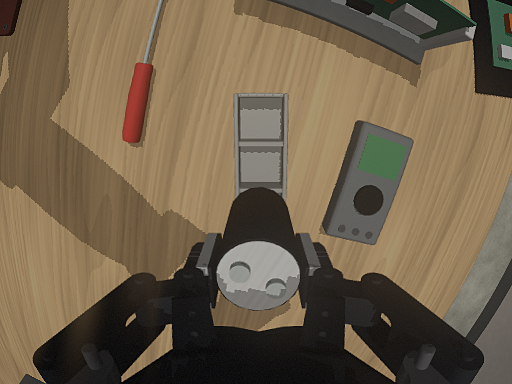

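Wrist view: the held cap is at (258,275), and the middle and +y cells at (260,165) and (260,120) line up with it. The correction is about 1 mm. I'll lower it in two stages.

```bash

python3 -m crank '{"dp":[[1,0.08,0.14],[2.5,0,0],[2.5,0,0],[2.5,0,0],[2.5,0,0],[1.5,0,0],[0,0,0],[0,0,0]],"angular":[[0,0,0],[0,0,0],[0,0,0],[0,0,0],[0,0,0],[0,0,0],[0,0,0],[0,0,0]]}'
python3 - <<'E'
from h import *
delta(.5336,-.2218,.1220)
f,W=caps("top");caps("scene")
for d in models.regions_of("carrier","scene")[:1]:
    p=W[d["region"]]
E
```

```text
time_s: 8.93
eef_pos: [0.5338, -0.2179, 0.1746]
eef_rot: [-0.086, 0.703, 0.087, 0.701]
force: [-0.4, -1.3, -0.2]
grip_width: 0.456
delta cm [ 5.26 -0.39 -0.1 ] pos [ 0.5338 -0.2179  0.1746] yaw 14.06 tilt -1.0 F [-0.4 -1.3 -0.2] w 0.456 t 8.9333
top 0.83 c [654.9 134. ] r 19.4 ztop 0.08
top 0.68 c [ 506.4 -161.5] r 63.7 ztop 0.137
scene 0.74 c [659.4 136. ] r 19.9 ztop 0.079
scene 0.69 c [ 548.4 -274.4] r 20.4 ztop 0.084
scene 0.64 c [ 535.  -216.4] r 20.4 ztop 0.139
```

```bash

python3 -m crank '{"dp":[[0,0,0],[0,0,0],[0,0,0],[0,0,0],[0,0,0],[0,0,0],[0,0,0],[0,0,0]],"angular":[[0,0,0],[0,0,0],[0,0,0],[0,0,0],[0,0,0],[0,0,0],[0,0,0],[0,0,0]]}'
python3 - <<'E'
from h import *
for i in range(4): delta(.5336,-.2218,.1220); caps("scene") if i%2 else vision.grab_frame("top")
E
```

```text
time_s: 9.85
eef_pos: [0.5346, -0.2196, 0.1758]
eef_rot: [-0.086, 0.702, 0.086, 0.702]
force: [1.1, -0.1, -2.0]
grip_width: 0.457
delta cm [ 5.38 -0.19 -0.15] pos [ 0.5346 -0.2196  0.1758] yaw 13.98 tilt -1.0 F [ 1.1 -0.1 -2. ] w 0.457 t 9.85
delta cm [ 5.39 -0.19 -0.15] pos [ 0.5346 -0.2196  0.1759] yaw 13.98 tilt -1.0 F [-0.2 -0.3 -1.1] w 0.454 t 9.9
scene 0.85 c [ 550.6 -253.8] r 40.6 ztop 0.084
scene 0.75 c [ 533.9 -214.9] r 18.2 ztop 0.137
scene 0.62 c [660.  136.7] r 19.4 ztop 0.079
delta cm [ 5.39 -0.19 -0.15] pos [ 0.5346 -0.2196  0.1759] yaw 13.98 tilt -1.0 F [-0.3 -0.4 -1.1] w 0.452 t 10.0
delta cm [ 5.39 -0.19 -0.15] pos [ 0.5346 -0.2196  0.1759] yaw 13.98 tilt -1.0 F [ 0.7  0.9 -1.1] w 0.452 t 10.05
scene 0.94 c [659.6 135.8] r 20.2 ztop 0.079
scene 0.74 c [ 549.1 -272.9] r 18.5 ztop 0.084
scene 0.63 c [ 534.4 -218. ] r 24.8 ztop 0.138
```

```bash

python3 -m crank '{"dp":[[0,-0.15,-0.12],[0,0,0],[1.5,0,0],[1.5,0,0],[1,0,0],[0.7,0,0],[0.4,0,0],[0.2,0,0]],"angular":[[0,0,0],[0,0,0],[0,0,0],[0,0,0],[0,0,0],[0,0,0],[0,0,0],[0,0,0]]}'
python3 -m crank '{"dp":[[0.1,0,0],[0,0,0],[0,0,0],[0,0,0],[0,0,0],[0,0,0],[0,0,0],[0,0,0]],"angular":[[0,0,0],[0,0,0],[0,0,0],[0,0,0],[0,0,0],[0,0,0],[0,0,0],[0,0,0]]}'
python3 - <<'E'
from h import *
delta(.5336,-.2218,.1220)
f,W=caps("scene");save({"image":cv2.resize(f["image"][120:260,90:290],(800,560))},"s4.png")
E
```

```text
time_s: 10.82
eef_pos: [0.5336, -0.2213, 0.1223]
eef_rot: [-0.086, 0.702, 0.086, 0.702]
force: [0.5, -0.5, -1.6]
grip_width: 0.451
time_s: 11.48
eef_pos: [0.5338, -0.2214, 0.122]
eef_rot: [-0.086, 0.702, 0.086, 0.702]
force: [0.5, 0.4, -2.0]
grip_width: 0.457
delta cm [ 0.   -0.03 -0.03] pos [ 0.5338 -0.2214  0.122 ] yaw 13.98 tilt -1.0 F [ 0.5  0.4 -2. ] w 0.457 t 11.4833
scene 0.93 c [659.1 135.7] r 20.1 ztop 0.079
scene 0.88 c [ 534.  -217.5] r 19.5 ztop 0.084
scene 0.49 c [ 568.3 -250.3] r 45.2 ztop 0.083
```

View pics/s4.png

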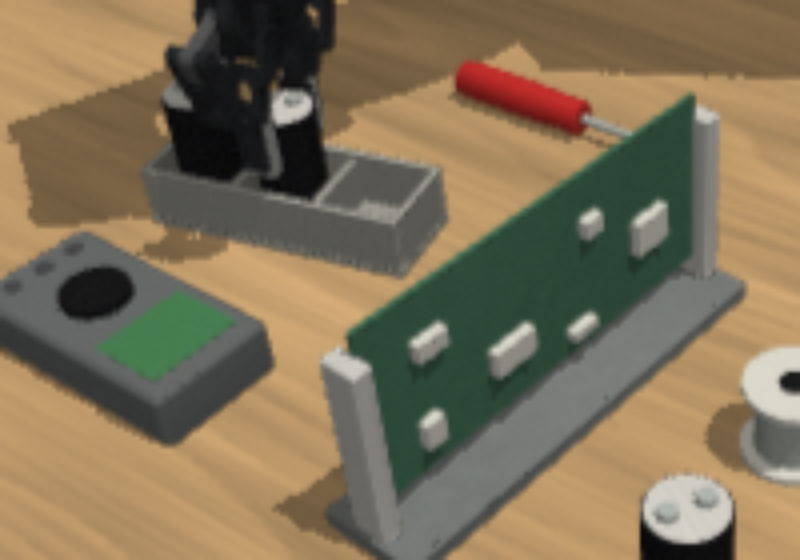

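The cap stands inside the middle cell, clear of the walls. I release it, rise and re-measure.

```bash

python3 -m crank '{"dp":[[0.1,0,0],[0,0,0],[0,0,0],[0,0,0],[0,0,0],[0,0,0],[0,0,0],[0,0,0]],"angular":[[0,0,0],[0,0,0],[0,0,0],[0,0,0],[0,0,0],[0,0,0],[0,0,0],[0,0,0]]}'
python3 -m crank '{"dp":[[0,0,0],[0,0,0],[0,0,0],[0,0,0],[0,0,0],[-0.5,0,0],[-1,0,0],[-2,0,0]],"angular":[[0,0,0],[0,0,0],[0,0,0],[0,0,0],[0,0,0],[0,0,0],[0,0,0],[0,0,0]]}' 0.2
python3 -m crank '{"dp":[[-2.5,0,0],[-2.5,0,0],[-2.5,0,0],[-2.5,0,0],[-2.5,0,0],[-1.5,0,0],[0,0,0],[0,0,0]],"angular":[[0,0,0],[0,0,0],[0,0,0],[0,0,0],[0,0,0],[0,0,0],[0,0,0],[0,0,0]]}'
python3 - <<'E'
from h import *
delta(.657,.1355,.300)
caps("scene");caps("top")
f,W=wrist()
for n in ["carrier","cap_a"]:
  for d in models.regions_of(n,"wrist")[:4]:
    p=W[d["region"]];p=p[~np.isnan(p[:,0])]
    if len(p)<20: continue
    t=p[(p[:,2]>.03)&(p[:,2]<.046)] if n=="carrier" else p[p[:,2]>np.percentile(p[:,2],95)-.012]
    if len(t)<10: continue
    q=(t[:,:2]*1000).astype(np.float32)
    print(n,d["conf"],d["at"],len(t),cv2.minAreaRect(q),cv2.minEnclosingCircle(q),np.percentile(p[:,2],95))
E
```

```text
time_s: 12.25
eef_pos: [0.534, -0.2215, 0.1215]
eef_rot: [-0.086, 0.702, 0.086, 0.702]
force: [-2.3, 0.6, 4.4]
grip_width: 0.453
time_s: 12.92
eef_pos: [0.5325, -0.2206, 0.1545]
eef_rot: [-0.085, 0.703, 0.087, 0.701]
force: [-1.1, -0.2, 0.0]
grip_width: 0.799
time_s: 13.58
eef_pos: [0.5342, -0.2216, 0.2977]
eef_rot: [-0.087, 0.701, 0.085, 0.703]
force: [0.5, -0.0, -0.1]
grip_width: 0.803
delta cm [-0.26 31.69 20.54] pos [ 0.5342 -0.2216  0.2977] yaw 13.98 tilt -1.0 F [ 0.5 -0.  -0.1] w 0.803 t 13.5833
scene 0.79 c [ 535.  -218.4] r 20.2 ztop 0.084
scene 0.73 c [659.4 136.6] r 20.3 ztop 0.078
scene 0.66 c [ 548.9 -272.2] r 18.4 ztop 0.084
top 0.87 c [655.5 135.5] r 20.1 ztop 0.079
top 0.69 c [ 531.9 -219.8] r 19.8 ztop 0.085
top 0.61 c [ 543.2 -261.4] r 27.7 ztop 0.084
carrier 0.91 [265.6, 136.2] 1908 ((533.82861328125, -221.67547607421875), (60.108734130859375, 169.09384155273438), 13.645437240600586) ((533.7643432617188, -222.06378173828125), 88.47982025146484) 0.040271599219854196
cap_a 0.69 [261.8, 172.6] 1252 ((533.9212036132812, -220.51083374023438), (38.75340270996094, 38.744224548339844), 13.019221305847168) ((533.6428833007812, -221.06472778320312), 20.036745071411133) 0.0844960546931012
cap_a 0.69 [259.0, 218.9] 1036 ((546.1461791992188, -276.1220703125), (37.87671661376953, 38.80651092529297), 14.279745101928711) ((546.010986328125, -276.4622802734375), 19.82794189453125) 0.08429387979946201
```

```bash

python3 -m crank '{"dp":[[0,1.2,0.8],[0,2.2,1.4],[0,2.2,1.4],[0,2.2,1.4],[0,2.2,1.4],[0,2.2,1.45],[0,2.2,1.45],[0,2.2,1.45]],"angular":[[0,0,0],[0,0,0],[0,0,0],[0,0,0],[0,0,0],[0,0,0],[0,0,0],[0,0,0]]}' >/dev/null
python3 -m crank '{"dp":[[0,2.2,1.4],[0,2.2,1.4],[0,2.2,1.4],[0,2.2,1.4],[0,2.2,1.45],[0,2.2,1.45],[0,1.4,0.9],[0,0.5,0.35]],"angular":[[0,0,0],[0,0,0],[0,0,0],[0,0,0],[0,0,0],[0,0,0],[0,0,0],[0,0,0]]}' >/dev/null
python3 -m crank '{"dp":[[0,0,0],[2,0,0],[2,0,0],[2,0,0],[2,0,0],[0,0,0],[0,0,0],[0,0,0]],"angular":[[0,0,0],[0,0,0],[0,0,0],[0,0,0],[0,0,0],[0,0,0],[0,0,0],[0,0,0]]}'
python3 - <<'E'
from h import *
delta(.657,.1355,.1165)
f,W=wrist()
for d in models.regions_of("cap_a","wrist")[:4]:
    p=W[d["region"]];p=p[~np.isnan(p[:,0])]
    if len(p)<20: continue
    t=p[p[:,2]>np.percentile(p[:,2],95)-.012]
    print(d["conf"],d["at"],cv2.minEnclosingCircle((t[:,:2]*1000).astype(np.float32)),np.percentile(p[:,2],95))
E
```

```text
time_s: 15.93
eef_pos: [0.6567, 0.1349, 0.2172]
eef_rot: [-0.086, 0.701, 0.086, 0.702]
force: [0.2, 0.2, 0.3]
grip_width: 0.797
delta cm [10.07  0.05  0.03] pos [0.6567 0.1349 0.2172] yaw 13.92 tilt -1.0 F [0.2 0.2 0.3] w 0.797 t 15.9333
0.87 [257.5, 194.9] ((658.143798828125, 135.4887237548828), 19.975299835205078) 0.07953504934330288
0.43 [118.4, 377.7] ((567.8731689453125, -38.62542724609375), 179.98590087890625) 0.046164934804108396
```

```bash

python3 -m crank '{"dp":[[1,0.03,0.1],[2,0,0],[2,0,0],[2,0,0],[1.8,0,0],[1.2,0,0],[0,0,0],[0,0,0]],"angular":[[0,0,0],[0,0,0],[0,0,0],[0,0,0],[0,0,0],[0,0,0],[0,0,0],[0,0,0]]}' 
python3 -m crank '{"dp":[[0,0,0],[0,0,0],[0,0,0],[0,0,0],[0,0,0],[0,0,0],[0,0,0],[0,0,0]],"angular":[[0,0,0],[0,0,0],[0,0,0],[0,0,0],[0,0,0],[0,0,0],[0,0,0],[0,0,0]]}' 1 40
python3 -m crank '{"dp":[[0,0,0],[-1,0,0],[-2.5,0,0],[-3,0,0],[-3,0,0],[-3,0,0],[-3,0,0],[-3,0,0]],"angular":[[0,0,0],[0,0,0],[0,0,0],[0,0,0],[0,0,0],[0,0,0],[0,0,0],[0,0,0]]}' 
python3 -c "
from h import *
delta(.5208,-.1684,.300)"
```

```text
time_s: 16.7
eef_pos: [0.6568, 0.1363, 0.1155]
eef_rot: [-0.086, 0.702, 0.086, 0.701]
force: [0.1, 0.2, -0.1]
grip_width: 0.802
time_s: 17.37
eef_pos: [0.6584, 0.1364, 0.118]
eef_rot: [-0.086, 0.701, 0.086, 0.703]
force: [0.0, 0.6, 5.7]
grip_width: 0.453
time_s: 18.03
eef_pos: [0.6563, 0.1363, 0.3024]
eef_rot: [-0.086, 0.702, 0.086, 0.701]
force: [1.3, -0.2, -1.4]
grip_width: 0.455
delta cm [  0.26 -26.29 -20.51] pos [0.6563 0.1363 0.3024] yaw 13.98 tilt -1.0 F [ 1.3 -0.2 -1.4] w 0.455 t 18.0333
```

```bash

python3 -m crank '{"dp":[[0,-1,-0.8],[0,-1.8,-1.4],[0,-1.8,-1.4],[0,-1.8,-1.4],[0,-1.8,-1.4],[0,-1.8,-1.4],[0,-1.8,-1.4],[0,-1.8,-1.4]],"angular":[[0,0,0],[0,0,0],[0,0,0],[0,0,0],[0,0,0],[0,0,0],[0,0,0],[0,0,0]]}' >/dev/null
python3 -m crank '{"dp":[[0,-1.8,-1.4],[0,-1.8,-1.4],[0,-1.8,-1.4],[0,-1.8,-1.4],[0,-1.8,-1.4],[0,-1.8,-1.4],[0,-1.2,-0.9],[0,-0.7,-0.6]],"angular":[[0,0,0],[0,0,0],[0,0,0],[0,0,0],[0,0,0],[0,0,0],[0,0,0],[0,0,0]]}' >/dev/null
python3 -m crank '{"dp":[[0,-0.4,0],[2,0,0],[2.5,0,0],[2.5,0,0],[2.5,0,0],[2,0,0],[0.5,0,0],[0,0,0]],"angular":[[0,0,0],[0,0,0],[0,0,0],[0,0,0],[0,0,0],[0,0,0],[0,0,0],[0,0,0]]}'
python3 -m crank '{"dp":[[0,0,0],[0,0,0],[0,0,0],[0,0,0],[0,0,0],[0,0,0],[0,0,0],[0,0,0]],"angular":[[0,0,0],[0,0,0],[0,0,0],[0,0,0],[0,0,0],[0,0,0],[0,0,0],[0,0,0]]}'
python3 - <<'E'
from h import *
delta(.5206,-.1685,.1225)
f,W=wrist();save(f,"w5.png")
for d in models.regions_of("cap_a","wrist")[:4]:
    p=W[d["region"]];p=p[~np.isnan(p[:,0])]
    if len(p)<20: continue
    t=p[p[:,2]>np.percentile(p[:,2],95)-.012]
    print(d["conf"],d["at"],cv2.minEnclosingCircle((t[:,:2]*1000).astype(np.float32)),np.percentile(p[:,2],95))
E
```

```text
time_s: 20.03
eef_pos: [0.5216, -0.1711, 0.1788]
eef_rot: [-0.085, 0.703, 0.087, 0.701]
force: [-1.0, 0.0, -1.1]
grip_width: 0.459
time_s: 20.7
eef_pos: [0.5226, -0.1723, 0.181]
eef_rot: [-0.086, 0.702, 0.086, 0.702]
force: [0.0, 1.1, -1.9]
grip_width: 0.459
delta cm [ 5.85  0.42 -0.11] pos [ 0.5226 -0.1723  0.181 ] yaw 13.98 tilt -1.0 F [ 0.   1.1 -1.9] w 0.459 t 20.7
0.87 [255.5, 254.2] ((523.134033203125, -173.74327087402344), 21.04258918762207) 0.1422950710232304
0.79 [255.5, 316.3] ((530.7589721679688, -216.92880249023438), 54.07949447631836) 0.07955838383272311
0.27 [406.3, 239.2] ((637.2782592773438, -199.02674865722656), 91.91423797607422) 0.03726839229069659
```

```bash

python3 -m crank '{"dp":[[0,0.48,-0.1],[0,0,0],[1.5,0,0],[1.5,0,0],[1.2,0,0],[0.8,0,0],[0.5,0,0],[0.3,0,0]],"angular":[[0,0,0],[0,0,0],[0,0,0],[0,0,0],[0,0,0],[0,0,0],[0,0,0],[0,0,0]]}'
python3 -m crank '{"dp":[[0.1,0,0],[0,0,0],[0,0,0],[0,0,0],[0,0,0],[0,0,0],[0,0,0],[0,0,0]],"angular":[[0,0,0],[0,0,0],[0,0,0],[0,0,0],[0,0,0],[0,0,0],[0,0,0],[0,0,0]]}'
python3 - <<'E'
from h import *
delta(.5206,-.1685,.1220)
f,W=caps("scene");save({"image":cv2.resize(f["image"][120:260,90:290],(800,560))},"s6.png")
E
```

```text
time_s: 21.47
eef_pos: [0.5203, -0.1678, 0.123]
eef_rot: [-0.086, 0.702, 0.086, 0.701]
force: [-10.1, 2.1, 24.0]
grip_width: 0.458
time_s: 22.13
eef_pos: [0.5207, -0.168, 0.123]
eef_rot: [-0.086, 0.702, 0.086, 0.702]
force: [-3.1, 0.9, 6.6]
grip_width: 0.458
delta cm [ 0.1  -0.04 -0.02] pos [ 0.5207 -0.168   0.123 ] yaw 13.99 tilt -1.0 F [-3.1  0.9  6.6] w 0.458 t 22.1333
scene 0.83 c [ 542.8 -218.5] r 16.1 ztop 0.083
scene 0.8 c [ 547.8 -274.1] r 19.8 ztop 0.084
scene 0.54 c [ 522. -162.] r 14.7 ztop 0.083
```

View pics/s6.png

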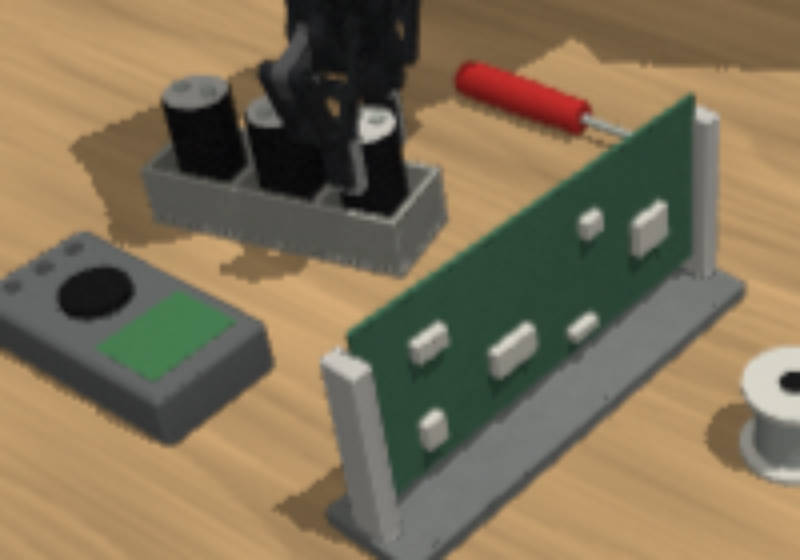

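It is standing on the floor of the cell, with light force. Release and rise.

```bash

python3 -m crank '{"dp":[[0,0,0],[0,0,0],[0,0,0],[0,0,0],[0,0,0],[-0.5,0,0],[-1,0,0],[-2,0,0]],"angular":[[0,0,0],[0,0,0],[0,0,0],[0,0,0],[0,0,0],[0,0,0],[0,0,0],[0,0,0]]}' 0.2
python3 -m crank '{"dp":[[-2.5,0,0],[-2.5,0,0],[-2.5,0,0],[-2.5,0,0],[-2.5,0,0],[-1.5,0,0],[0,0,0],[0,0,0]],"angular":[[0,0,0],[0,0,0],[0,0,0],[0,0,0],[0,0,0],[0,0,0],[0,0,0],[0,0,0]]}'
python3 - <<'E'
from h import *
delta(.524,.2925,.280)
caps("scene");caps("top")
f,W=wrist();
for n in ["carrier","cap_a"]:
  for d in models.regions_of(n,"wrist")[:4]:
    p=W[d["region"]];p=p[~np.isnan(p[:,0])]
    if len(p)<20: continue
    t=p[(p[:,2]>.03)&(p[:,2]<.046)] if n=="carrier" else p[p[:,2]>np.percentile(p[:,2],95)-.012]
    if len(t)<10: continue
    q=(t[:,:2]*1000).astype(np.float32)
    print(n,d["conf"],d["at"],len(t),cv2.minAreaRect(q),cv2.minEnclosingCircle(q),np.percentile(p[:,2],95))
E
```

```text
time_s: 22.9
eef_pos: [0.5191, -0.1672, 0.1556]
eef_rot: [-0.085, 0.703, 0.087, 0.701]
force: [0.8, 0.3, -0.4]
grip_width: 0.797
time_s: 23.57
eef_pos: [0.521, -0.1681, 0.2985]
eef_rot: [-0.087, 0.701, 0.085, 0.703]
force: [-0.2, -0.1, 0.3]
grip_width: 0.796
delta cm [ 1.79 44.63 11.42] pos [ 0.521  -0.1681  0.2985] yaw 13.98 tilt -1.0 F [-0.2 -0.1  0.3] w 0.796 t 23.5667
scene 0.97 c [ 522.5 -167.2] r 19.3 ztop 0.084
scene 0.71 c [ 534.6 -218.7] r 20.7 ztop 0.083
scene 0.63 c [ 548.4 -272.3] r 19.2 ztop 0.084
scene 0.44 c [578.   -0.9] r 127.5 ztop 0.126
top 0.85 c [ 488.2 -123.9] r 74.2 ztop 0.085
carrier 0.89 [274.0, 196.2] 1561 ((533.3137817382812, -221.21893310546875), (60.295082092285156, 168.75978088378906), 13.857956886291504) ((533.5702514648438, -221.1475067138672), 88.63554382324219) 0.04035078349662534
cap_a 0.98 [256.5, 262.0] 877 ((537.8048095703125, -270.1549377441406), (39.356414794921875, 57.53873062133789), 55.215782165527344) ((539.1168212890625, -265.8257141113281), 31.398727416992188) 0.08396912715089229
cap_a 0.79 [262.6, 218.7] 1034 ((533.98486328125, -220.07965087890625), (37.51253128051758, 38.49770736694336), 41.373260498046875) ((533.7841186523438, -220.38829040527344), 19.762985229492188) 0.08435591199194377
cap_a 0.63 [258.1, 173.4] 1232 ((519.7964477539062, -168.66647338867188), (38.86651611328125, 38.52500534057617), 14.093449592590332) ((520.24365234375, -169.12380981445312), 19.909547805786133) 0.08461393620227402
```

All three capacitors are in their cells with tops at 84 mm. Next is the plate: translate, then turn the jaws to about 88°.

```bash

python3 -m crank '{"dp":[[0,2,0.5],[0,2.9,0.7],[0,2.9,0.7],[0,2.9,0.75],[0,2.9,0.75],[0,2.9,0.75],[0,2.9,0.75],[0,2.9,0.75]],"angular":[[0,0,0],[0,0,0],[0,0,0],[0,0,0],[0,0,0],[0,0,0],[0,0,0],[0,0,0]]}' >/dev/null
python3 -m crank '{"dp":[[0,2.9,0.75],[0,2.9,0.75],[0,2.9,0.75],[0,2.9,0.75],[0,2.9,0.75],[0,2.9,0.75],[0,2.9,0.75],[0,2,0.5]],"angular":[[0,0,0],[0,0,0],[0,0,0],[0,0,0],[0,0,0],[0,0,0],[0,0,0],[0,0,0]]}' >/dev/null
python3 -m crank '{"dp":[[0,0,0],[0,0,0],[0,0,0],[0,0,0],[0,0,0],[0,0,0],[0,0,0],[0,0,0]],"angular":[[-0.1,0,0],[-0.1,0,0],[-0.1,0,0],[-0.1,0,0],[-0.1,0,0],[-0.1,0,0],[-0.1,0,0],[-0.1,0,0]]}' 0.4 >/dev/null
python3 -m crank '{"dp":[[0,0,0],[0,0,0],[0,0,0],[0,0,0],[0,0,0],[0,0,0],[0,0,0],[0,0,0]],"angular":[[-0.1,0,0],[-0.1,0,0],[-0.1,0,0],[-0.1,0,0],[-0.095,0,0],[0,0,0],[0,0,0],[0,0,0]]}'
python3 - <<'E'
from h import *
f,W=wrist();save(f,"w7.png")
def rep(f,W,cam):
  for d in models.regions_of("plate",cam)[:1]:
    p=W[d["region"]];p=p[~np.isnan(p[:,0])]
    for lo,hi in ((.035,.06),(.002,.009)):
        t=p[(p[:,2]>lo)&(p[:,2]<hi)]; print(cam,d["conf"],lo,len(t),cv2.minAreaRect((t[:,:2]*1000).astype(np.float32)),np.median(t[:,2]))
rep(f,W,"wrist")
for c in ["scene","top"]:
    f=vision.grab_frame(c); rep(f,cloud(f),c)
delta(.525,.2925,.095)
E
```

```text
time_s: 26.58
eef_pos: [0.5233, 0.2924, 0.2965]
eef_rot: [-0.491, 0.509, 0.491, 0.508]
force: [0.4, -0.1, 0.3]
grip_width: 0.596
wrist 0.61 0.035 615 ((525.1388549804688, 292.1214599609375), (11.07880973815918, 69.76133728027344), 87.84750366210938) 0.046505747356842264
wrist 0.61 0.002 6167 ((526.2561645507812, 292.6246032714844), (70.10780334472656, 179.6951446533203), 88.20541381835938) 0.004609811123805485
scene 0.75 0.035 259 ((526.5782470703125, 292.2597961425781), (12.308601379394531, 69.80061340332031), 87.5540542602539) 0.04722128986589701
scene 0.75 0.002 2566 ((526.3555908203125, 291.59161376953125), (71.55510711669922, 182.46009826660156), 87.65483856201172) 0.0056206265526865945
top 0.75 0.035 227 ((523.0013427734375, 291.633056640625), (13.40902042388916, 69.60850524902344), 88.4543228149414) 0.04627772428581526
top 0.75 0.002 1953 ((522.7847900390625, 293.3265380859375), (74.24031066894531, 183.48757934570312), 88.04019165039062) 0.005043345174330597
delta cm [ 2.019e+01 -1.600e-01  1.000e-02] pos [0.5234 0.2924 0.2969] yaw 88.14 tilt -1.0 F [-0.5  0.1 -0.3] w 0.6 t 26.8833
```

View pics/w7.png

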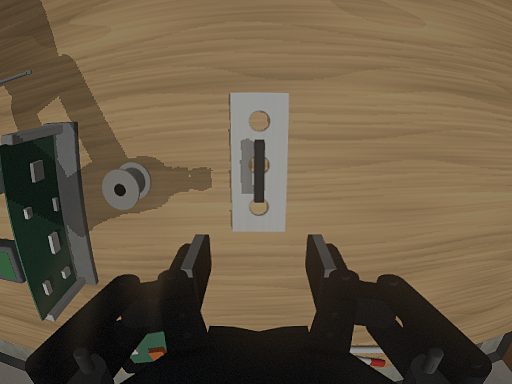

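Wrist view: the plate is at (259,162) and its handle bar runs vertically at (259,170), parallel to the pads. I shift about 2 mm, descend, grip and lift.

```bash

python3 -m crank '{"dp":[[2,-0.2,0],[2.7,0,0],[2.7,0,0],[2.7,0,0],[2.7,0,0],[2.7,0,0],[2.7,0,0],[2,0,0]],"angular":[[0,0,0],[0,0,0],[0,0,0],[0,0,0],[0,0,0],[0,0,0],[0,0,0],[0,0,0]]}' 
python3 -m crank '{"dp":[[0,0,0],[0,0,0],[0,0,0],[0,0,0],[0,0,0],[0,0,0],[0,0,0],[0,0,0]],"angular":[[0,0,0],[0,0,0],[0,0,0],[0,0,0],[0,0,0],[0,0,0],[0,0,0],[0,0,0]]}' 1 80
python3 -m crank '{"dp":[[0,0,0],[0,0,0],[0,0,0],[0,0,0],[0,0,0],[0,0,0],[0,0,0],[0,0,0]],"angular":[[0,0,0],[0,0,0],[0,0,0],[0,0,0],[0,0,0],[0,0,0],[0,0,0],[0,0,0]]}'
python3 -c "
from h import *
delta(.5255,.2923,.095)"
python3 -m crank '{"dp":[[-0.5,0,0],[-1,0,0],[-2,0,0],[-3,0,0],[-3,0,0],[-3,0,0],[-3,0,0],[-2.5,0,0]],"angular":[[0,0,0],[0,0,0],[0,0,0],[0,0,0],[0,0,0],[0,0,0],[0,0,0],[0,0,0]]}' 
python3 -m crank '{"dp":[[-2,0,0],[-1.5,0,0],[0,0,0],[0,0,0],[0,0,0],[0,0,0],[0,0,0],[0,0,0]],"angular":[[0,0,0],[0,0,0],[0,0,0],[0,0,0],[0,0,0],[0,0,0],[0,0,0],[0,0,0]]}'
python3 -c "
from h import *
f,W=wrist();save(f,'w8.png')
for d in models.regions_of('plate','wrist')[:1]:
    p=W[d['region']];p=p[~np.isnan(p[:,0])];print(d['conf'],cv2.minAreaRect((p[:,:2]*1000).astype(np.float32)),np.percentile(p[:,2],[5,50,95]))
    A=np.c_[p[:,:2],np.ones(len(p))];k=abs(p[:,2]-np.median(p[:,2]))<.01;print(np.linalg.lstsq(A[k],p[k,2],rcond=None)[0])
delta(.5335,-.2215,.300)"
```

```text
time_s: 27.55
eef_pos: [0.5244, 0.2919, 0.0924]
eef_rot: [-0.492, 0.509, 0.492, 0.507]
force: [-0.8, 0.2, -0.1]
grip_width: 0.602
time_s: 28.22
eef_pos: [0.5265, 0.2929, 0.0968]
eef_rot: [-0.492, 0.507, 0.492, 0.509]
force: [-0.9, 0.6, 5.7]
grip_width: 0.117
time_s: 28.88
eef_pos: [0.5266, 0.2929, 0.0968]
eef_rot: [-0.492, 0.507, 0.492, 0.509]
force: [-0.6, 0.1, 5.9]
grip_width: 0.119
delta cm [ 0.18  0.1  -0.06] pos [0.5266 0.2929 0.0968] yaw 88.18 tilt -1.0 F [-0.6  0.1  5.9] w 0.119 t 28.8833
time_s: 29.55
eef_pos: [0.5251, 0.2923, 0.2776]
eef_rot: [-0.492, 0.508, 0.492, 0.508]
force: [0.0, 0.6, -2.4]
grip_width: 0.121
time_s: 30.22
eef_pos: [0.5249, 0.2922, 0.3084]
eef_rot: [-0.492, 0.509, 0.492, 0.507]
force: [0.9, 0.8, -3.1]
grip_width: 0.124
0.84 ((555.2356567382812, 289.3787536621094), (167.25717163085938, 288.36865234375), 88.58917999267578) [0.2152751  0.21655268 0.25831859]
[-5.69146067e-03  3.97841948e-05  2.19164825e-01]
delta cm [  0.93  -2.47 -51.32] pos [0.5252 0.2923 0.3091] yaw 88.18 tilt -1.0 F [-0.5  0.2 -2.5] w 0.124 t 30.3167
```

View pics/w8.png

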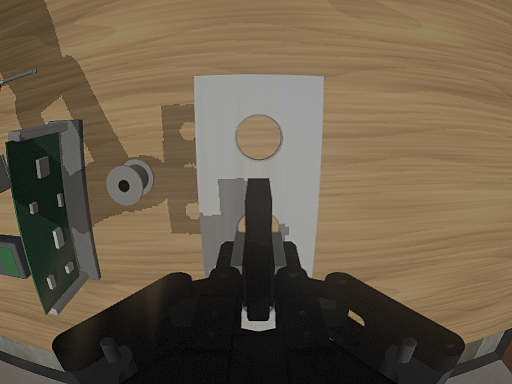

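The plate is held level: the fitted slope is 0.006 and the underside sits about 97 mm below the TCP. I turn it to the carrier's heading, then carry it over.

```bash

python3 -m crank '{"dp":[[0,0,0],[0,0,0],[0,0,0],[0,0,0],[0,0,0],[0,0,0],[0,0,0],[0,0,0]],"angular":[[0.04,0,0],[0.08,0,0],[0.09,0,0],[0.09,0,0],[0.09,0,0],[0.09,0,0],[0.09,0,0],[0.09,0,0]]}' >/dev/null
python3 -m crank '{"dp":[[0,0,0],[0,0,0],[0,0,0],[0,0,0],[0,0,0],[0,0,0],[0,0,0],[0,0,0]],"angular":[[0.09,0,0],[0.09,0,0],[0.09,0,0],[0.09,0,0],[0.09,0,0],[0.09,0,0],[0.06,0,0],[0.037,0,0]]}'
python3 -m crank '{"dp":[[0,-1,-0.2],[0,-1.5,-0.4],[0,-2.3,-0.5],[0,-2.3,-0.5],[0,-2.3,-0.5],[0,-2.3,-0.5],[0,-2.3,-0.5],[0,-2.3,-0.5]],"angular":[[0,0,0],[0,0,0],[0,0,0],[0,0,0],[0,0,0],[0,0,0],[0,0,0],[0,0,0]]}'
python3 -c "
from h import *
delta(.5335,-.2215,.300)"
```

```text
time_s: 31.65
eef_pos: [0.5254, 0.2923, 0.3097]
eef_rot: [-0.084, 0.702, 0.084, 0.702]
force: [0.5, 0.7, -3.0]
grip_width: 0.12
time_s: 32.32
eef_pos: [0.529, 0.123, 0.3099]
eef_rot: [-0.086, 0.702, 0.085, 0.702]
force: [0.1, 0.5, -2.4]
grip_width: 0.123
delta cm [  1.01 -33.54  -7.84] pos [0.529  0.123  0.3099] yaw 13.91 tilt -1.0 F [ 0.1  0.5 -2.4] w 0.123 t 32.3167
```

```bash

python3 -m crank '{"dp":[[0,-2.4,-0.55],[0,-2.4,-0.55],[0,-2.4,-0.55],[0,-2.4,-0.55],[0,-2.4,-0.55],[0,-2.4,-0.55],[0,-2.4,-0.55],[0,-2.4,-0.55]],"angular":[[0,0,0],[0,0,0],[0,0,0],[0,0,0],[0,0,0],[0,0,0],[0,0,0],[0,0,0]]}' >/dev/null
python3 -m crank '{"dp":[[0,-2.4,-0.55],[0,-2.4,-0.55],[0,-2.4,-0.55],[0,-2.4,-0.55],[0,-1.8,-0.4],[0,-1,-0.2],[0,-0.5,0],[0,-0.2,0]],"angular":[[0,0,0],[0,0,0],[0,0,0],[0,0,0],[0,0,0],[0,0,0],[0,0,0],[0,0,0]]}' >/dev/null
python3 -m crank '{"dp":[[0,0,0],[1,0,0],[1.5,0,0],[1.5,0,0],[1,0,0],[0,0,0],[0,0,0],[0,0,0]],"angular":[[0,0,0],[0,0,0],[0,0,0],[0,0,0],[0,0,0],[0,0,0],[0,0,0],[0,0,0]]}'
python3 - <<'E'
from h import *
delta(.5335,-.2215,.194)
f,W=wrist();save(f,"w9.png")
for d in models.regions_of('plate','wrist')[:1]:
    p=W[d['region']];p=p[~np.isnan(p[:,0])];m=np.median(p[:,2]);k=abs(p[:,2]-m)<.008;q=p[k]
    print(d['conf'],m,cv2.minAreaRect((q[:,:2]*1000).astype(np.float32)))
for c in ["scene","top"]:
    f=vision.grab_frame(c);W=cloud(f)
    for d in models.regions_of('plate',c)[:1]:
        p=W[d['region']];p=p[~np.isnan(p[:,0])];m=np.median(p[:,2]);k=abs(p[:,2]-m)<.008;q=p[k]
        print(c,d['conf'],m,cv2.minAreaRect((q[:,:2]*1000).astype(np.float32)))
E
```

```text
time_s: 34.32
eef_pos: [0.5374, -0.2051, 0.2606]
eef_rot: [-0.086, 0.702, 0.085, 0.702]
force: [0.5, -0.5, -2.8]
grip_width: 0.124
delta cm [ 6.66 -1.49 -0.78] pos [ 0.5374 -0.2051  0.2606] yaw 13.9 tilt -1.0 F [ 0.5 -0.5 -2.8] w 0.124 t 34.3167
0.94 0.1686074015963357 ((536.537841796875, -201.43077087402344), (70.61734008789062, 172.30276489257812), 13.77982234954834)
scene 0.97 0.17025915806896105 ((538.4265747070312, -205.0458526611328), (73.13195037841797, 181.9063262939453), 13.534491539001465)
top 0.96 0.16954568458079827 ((535.2865600585938, -205.247314453125), (69.96142578125, 180.24652099609375), 13.761090278625488)
```

```bash

python3 -m crank '{"dp":[[0,-0.5,-0.25],[0,-0.5,-0.25],[0,-0.5,-0.25],[0,0,0],[0,0,0],[1,0,0],[1,0,0],[1,0,0]],"angular":[[0,0,0],[0,0,0],[0,0,0],[0,0,0],[0,0,0],[0,0,0],[0,0,0],[0,0,0]]}' >/dev/null
python3 -m crank '{"dp":[[0.5,0,0],[0.5,0,0],[0.3,0,0],[0,0,0],[0,0,0],[0,0,0],[0,0,0],[0,0,0]],"angular":[[0,0,0],[0,0,0],[0,0,0],[0,0,0],[0,0,0],[0,0,0],[0,0,0],[0,0,0]]}'
cat > chk.py <<'E'
from h import *
delta(.5335,-.2215,.1935)
f,W=wrist();F={}
def fit(W,cam):
    for d in models.regions_of('plate',cam)[:1]:
        p=W[d['region']];p=p[~np.isnan(p[:,0])];m=np.median(p[:,2]);q=p[abs(p[:,2]-m)<.006]
        A=np.c_[q[:,:2],np.ones(len(q))]
        print(cam,round(d['conf'],2),m.round(4),cv2.minAreaRect((q[:,:2]*1000).astype(np.float32)),"slope",np.linalg.lstsq(A,q[:,2],rcond=None)[0][:2].round(3))
fit(W,"wrist")
for c in ["scene","top"]:
    F[c]=f=vision.grab_frame(c);fit(cloud(f),c)
E
python3 chk.py
```

```text
time_s: 35.95
eef_pos: [0.5335, -0.2218, 0.2175]
eef_rot: [-0.086, 0.702, 0.085, 0.702]
force: [-0.3, -0.2, -2.8]
grip_width: 0.122
delta cm [2.4  0.04 0.  ] pos [ 0.5335 -0.2218  0.2175] yaw 13.87 tilt -1.0 F [-0.3 -0.2 -2.8] w 0.122 t 35.95
wrist 0.63 0.0345 ((672.0845336914062, -212.8824462890625), (149.27859497070312, 75.21748352050781), 89.14106750488281) slope [ 0.018 -0.003]
scene 0.82 0.1263 ((533.7764892578125, -221.3137969970703), (72.72257995605469, 180.88890075683594), 13.819912910461426) slope [-0.005 -0.   ]
top 0.98 0.1258 ((522.1812133789062, -185.096435546875), (70.3752670288086, 104.75312042236328), 13.426349639892578) slope [0.    0.004]
```

```bash

python3 -m crank '{"dp":[[0.6,0,0],[0.6,0,0],[0.6,0,0],[0.35,0,0],[0.2,0,0],[0,0,0],[0,0,0],[0,0,0]],"angular":[[0,0,0],[0,0,0],[0,0,0],[0,0,0],[0,0,0],[0,0,0],[0,0,0],[0,0,0]]}' >/dev/null
python3 -m crank '{"dp":[[0,0,0],[0,0,0],[0,0,0],[0,0,0],[0,0,0],[0,0,0],[0,0,0],[0,0,0]],"angular":[[0,0,0],[0,0,0],[0,0,0],[0,0,0],[0,0,0],[0,0,0],[0,0,0],[0,0,0]]}'
cat >> chk.py <<'E'
save({"image":cv2.resize(F["scene"]["image"][100:240,80:280],(800,560))},"s10.png")
E
python3 chk.py
```

```text
time_s: 37.58
eef_pos: [0.5333, -0.2217, 0.1934]
eef_rot: [-0.085, 0.702, 0.085, 0.702]
force: [-0.4, 0.2, -2.4]
grip_width: 0.116
delta cm [-0.01  0.01  0.03] pos [ 0.5333 -0.2217  0.1934] yaw 13.87 tilt -1.0 F [-0.4  0.2 -2.4] w 0.116 t 37.5833
wrist 0.59 0.1014 ((532.25146484375, -218.06539916992188), (70.62069702148438, 172.65989685058594), 13.633814811706543) slope [-0.001  0.003]
scene 0.97 0.1025 ((533.7640991210938, -220.86647033691406), (74.02134704589844, 181.53318786621094), 14.652932167053223) slope [-0.009 -0.002]
top 0.74 0.1022 ((530.8052978515625, -220.74900817871094), (70.0931625366211, 178.44091796875), 13.799629211425781) slope [ 0.001 -0.001]
```

View pics/s10.png

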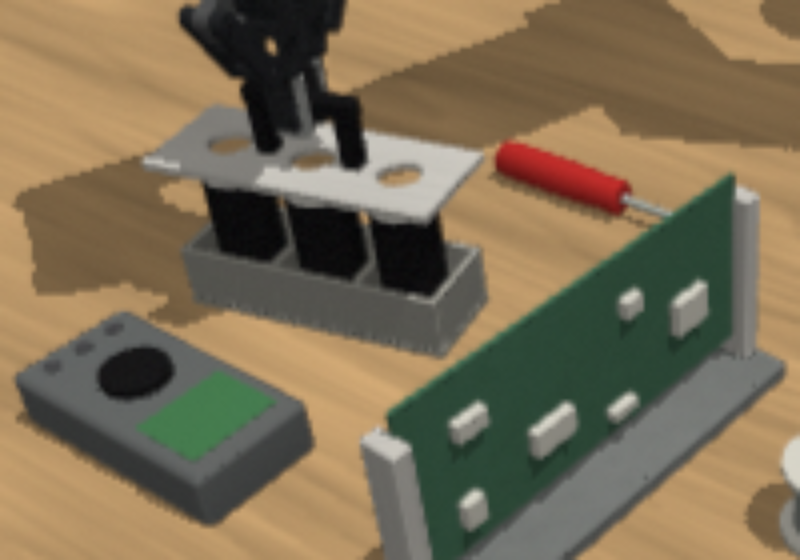

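The plate is level over the three upright capacitors, with a visible gap, and its underside is at about 97 mm. Everything else is undisturbed, so I hand in.

```bash
python3 -c "
from plant import ctrl
print(ctrl.finish_job())"
```

```text
the job is handed in; nothing more can be done
None
```

I stood both loose capacitors in the two empty cells. Then I carried the plate over the board by its handle and handed the job in with it still gripped, level above the terminals. The hand-in at about 38 s reported no verdict.

**Last checks:**
- **Plate height:** top face at about 102 mm, so the underside is about 97 mm up, roughly 12 mm over the terminals. Its slope is under 0.01 rad.
- **Plate position:** tool within 0.5 mm of the measured carrier centre, with the plate centre within about 1 to 3 mm across the outside cameras. Heading is 13.9° by the tool, against about 13.9° for the carrier.
- **Grip and contact:** still holding. The force on the tool matches the plate's own weight, and the last picture shows a gap all round.
- **Capacitors:** the last picture shows all three upright in their cells. Tops were at 84 mm after release, before the plate went over.
- **Bystanders:** no contact with the board was seen. I judged the spool, screwdriver and meter from the pictures; I did not re-measure them at the end.

**Disagreements:**
- The outside cameras differ by 2 to 4 mm in x. I relied on the wrist camera, which lay between them.
- The scene camera's last plate heading read 14.7°, and the others read 13.6 to 13.8°.
- During the final approach the wrist network once took the meter for the plate, and the top view once caught only part of the plate. I ignored both readings.
- The second capacitor touched its cell floor with a brief 24 N peak on the wrist, within the limits.

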